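# Set out the cookie-gift station

## Task

Set out the cookie-gift station on the row of three round mats, with the things lying on the steel table: centre the round ring cutter on the mat next to the sugar caddy and the ribbon roll on the mat next to the glass stopper, and stand the star cutter flat and centred on top of the ribbon roll. Lay the marker on the middle mat, between the two, centred and pointing across the row (away from you). Leave the sugar caddy and the glass stopper standing where they are.

Things in the scene. Friction and masses are not known exactly. Their poses are not given: they have to be found in the camera images.
- ring_cutter: plain round tin cookie cutter lying on the steel table, an open ring 62 mm across, 23 mm tall; origin at the centre of its underside, z up. Grip it across its outside (collision width 60 mm). Other cutters on the oven at the left have nothing to do with the job.
- star_cutter: five-pointed star-shaped tin cookie cutter on the steel table, 60 mm wide, 23 mm tall, a thin wall, open in the middle; origin at the centre of its underside, z up. In its own x, y its points lie at (30, -6), (-30, -6), (0, -29), (19, 28), (-19, 28) mm. Good grip: along its x over the two points at y = -6 mm; at the start its x points away from the robot within 35 degrees.
- ribbon_roll: white ribbon wound on a flat spool, lying flat on the steel table, 58 mm in diameter, 18 mm tall; origin at the centre of its underside, z up. Its upper side is level, at z = 18 mm. A like roll on the butcher block at the back is not meant.
- marker: marker pen lying flat on the steel table, white barrel and black cap, 128 mm long along its own y, 13 mm wide, 13 mm tall (15 with the clip); origin under its middle at its underside, z up. It does not roll.
- mat_left: flat round dark wooden mat, 76 mm in diameter, 4 mm thick, fixed to the table; origin at the centre of its underside (table level). The three mats stand in a row, centres 90 mm apart; this mat's y axis runs along the row, its x axis across the row, away from the robot (within about 9 degrees). This is the left end mat of the row, seen from the robot.
- mat_middle: flat round dark wooden mat, 76 mm in diameter, 4 mm thick, fixed to the table; origin at the centre of its underside (table level). The three mats stand in a row, centres 90 mm apart; this mat's y axis runs along the row, its x axis across the row, away from the robot (within about 9 degrees). This is the middle mat.
- mat_right: flat round dark wooden mat, 76 mm in diameter, 4 mm thick, fixed to the table; origin at the centre of its underside (table level). The three mats stand in a row, centres 90 mm apart; this mat's y axis runs along the row, its x axis across the row, away from the robot (within about 9 degrees). This is the right end mat of the row, seen from the robot.
- sugar_caddy: loose white ceramic caddy full of sugar packets, 52 x 76 mm, 71 mm tall, standing beyond one end of the row, its centre 95 mm from the centre of the nearest mat, its short side along the row; origin at the centre of its underside. It may stand at the left or the right end. Not to be moved.
- glass_stopper: loose small glass stopper standing upright on the table, 29 mm in diameter, 40 mm tall, beyond the other end of the row, its centre 95 mm from the centre of the nearest mat; origin at the centre of its underside. Not to be moved.

How it is judged (in metres and radians):
At the end, for the whole second after the job is handed in: Ring cutter flat on the end mat by the caddy, ribbon roll flat on the end mat by the stopper, marker on the middle mat (length within 0.35 rad of square to the row), each centred within 15 mm; star cutter flat on the ribbon roll, centred within 12 mm; all released and at rest (((horizontal distance between ring_cutter and mat_left below 0.015 m and horizontal distance between mat_left and sugar_caddy below 0.14 m) or (horizontal distance between ring_cutter and mat_right below 0.015 m and horizontal distance between mat_right and sugar_caddy below 0.14 m)) and ((horizontal distance between ribbon_roll and mat_left below 0.015 m and horizontal distance between mat_left and glass_stopper below 0.14 m) or (horizontal distance between ribbon_roll and mat_right below 0.015 m and horizontal distance between mat_right and glass_stopper below 0.14 m)) and horizontal distance between marker and mat_middle below 0.015 m and angle between the y axis of marker and the x axis of mat_middle, either way round below 0.35 rad and horizontal distance between star_cutter and ribbon_roll below 0.012 m and z of star_cutter in the frame of ribbon_roll between 0.014 and 0.022 m and height (world z) of ring_cutter between 0.001 and 0.008 m and height (world z) of ribbon_roll between 0.001 and 0.008 m and height (world z) of marker between 0.001 and 0.008 m and angle between each of ring_cutter, star_cutter, ribbon_roll, marker's own z axis and vertical below 0.12 rad and linear speed of each of ring_cutter, star_cutter, ribbon_roll, marker below 0.02 m/s and angular speed of each of ring_cutter, star_cutter, ribbon_roll, marker below 0.2 rad/s and contact force between each of ring_cutter, star_cutter, ribbon_roll, marker and the fingers below 0.1 N); the robot touches nothing.
It fails at once if the sugar caddy or the glass stopper is shifted more than 15 mm or tipped over (distance of any of sugar_caddy, glass_stopper from where it was at the start of the episode above 0.015 m or angle between any of sugar_caddy, glass_stopper's own z axis and vertical above 0.4 rad).
It also fails if it takes over 96 s, if anything falls off the work surface, if the arm or the gripper's body presses on something with over 40 N, if the wrist force passes 120 N, or if a joint passes its speed limit or range.

## Robot

A 6-joint arm with a two-finger parallel gripper is mounted at the origin on a cart in front of the work surface, level with it; the furniture and walls round the work are solid. World frame = base frame: x ahead of the robot, y to its left, z up, the work surface at z = 0. Lengths are in m, angles in degrees, forces in N, time in s.
With the tool pointing down it reaches from about 0.4 to 0.825 m from the base axis. Payload 7 kg.
Tool frame: the origin (TCP) lies on the centre line of the jaws, within the pads' length; the fingertips stand 8 mm ahead of it and the grasp point (between the pads) lies 11 mm behind it; z points along the fingers, y is the line along which they close (so a half turn about z gives the same grasp; the last joint's range is limited). The gripper opens to 88 mm and grips with 3 to 60 N. Pads are 19 mm wide; open, the fingers measure 130 mm over their backs; the gripper's body (78 mm by 193 mm) begins 47 mm behind the grasp point.
Start: joints at [-54.769, 20.546, 0.682, 0, -70.136, -16.507], TCP at [0.217, -0.639, 0.235] pointing down, gripper open.
Joint ranges: [-176.03, 176.03], [-82.01, 121.73], [-58.28, 71.71], [-173.87, 95.51], [-174.79, -0.11], [-173.66, 173.66]. Speed limits (degrees/s): [136.94, 136.94, 172.46, 180, 180, 180].

## Interface

Orientations are given as [roll, pitch, yaw] about the fixed x, y, z axes, in that order (R = Rz(yaw) Ry(pitch) Rx(roll)).
In Python, from plant import r gives the robot as it stands.
- The arm moves only by the tool carry_out, never from a script. Its argument "targets" is a list of rows, each a list of 6 numbers: the shift along the tool's x, y, z scaled (see below), then the turn, a rotation vector about the tool's x, y, z scaled (see below). A call has 1 to 5 rows; each row shifts and turns the commanded pose from where the row before left it, along the tool's axes as they then stand; what a row does not reach is not made up. The controller multiplies each number of a shift by 0.5 m and each number of a turn by 60 degrees. A row lasts 1/8 s, in which the tool goes at most 62.5 mm and 10.7 degrees, less where a joint would pass 70% of its speed; a pose out of reach is approached as far as the arm can. A call with a number of a shift or a turn outside -1 to 1 is refused whole. A call with a gripper value outside its range is refused whole. "hand" is the opening, from 0 (shut) to 1 (fully open), set as the call begins (left out, the last holds). The fingers move at their own pace and stop on an object; "squeeze" is the grip in N (left out, the last holds). Time passes only in rows, so rows that do not move let the fingers close. It gives the time, the measured TCP pose, the force, the opening and the grip force at its end, in the units of the state.
- r.get_state(): the state, without advancing time (a new reading comes with each control period).
- r.capture(name): name is "side" or "top" or "wrist"; returns the picture (480x640x3 uint8, red, green, blue); there is no depth.
- r.camera_info(name): a dict with "K" (3x3 intrinsics, pixels), "eye" and "attitude" of the camera in the world. Camera axes: x right, y down, z forward; pixel columns grow to the right and rows downward; lengths in m; the calibration is good to about 2 mm. A picture is of the moment at which its call begins: read the wrist's pose just before it. camera_info takes no time and is no camera call; for the wrist camera it gives the pose at the moment of the call.
- r.close_job(): hands the job in; it is judged then, once.
The state is a dict: "time_s": time; "joints": joint angles; "qd": joint speeds; "joint_torque": joint torques, N m; "tcp_pos": TCP position; "eef_rot": TCP orientation; "contact_force": force on the tool from outside, world axes, zero at the start; "moment": the same for the moment, N m; "gripper_width": finger opening in m; "gripper_force": force on a finger pad.
Only numpy, scipy, OpenCV 4.12 (cv2) and the standard library are available. Lean on these libraries where they do the work, as an engineer would, in place of code of your own. Each camera call takes 0.05 s, during which the arm holds its last target. There are 200 camera calls.

## Working session

There is one attempt and no reset: what is moved stays moved. The work goes in short steps, Python scripts to look and compute and a tool call to move; the robot and the scene stay as the last step left them, time stands still between calls to the robot, and variables do not carry over. Pictures are saved under pics/ and viewed, at most 17 in all, crops included, and the job is handed in when it is done.

Besides the shell and the picture viewer there is one more tool, called after ">>>" as name(argument=value, ...) on one line, values as JSON. carry_out: Moves the arm, as the interface text tells. Its arguments: {"type":"object","properties":{"targets":{"type":"array","items":{"type":"array","items":{"type":"number","minimum":-1,"maximum":1}}},"hand":{"type":"number"},"squeeze":{"type":"number"}},"required":["targets"]}

```bash
ls; mkdir -p pics; python3 - <<'E'
from plant import r
import cv2
s=r.get_state();print(s)
for n in("side","top","wrist"):
    i=r.camera_info(n);print(n,i)
    cv2.imwrite(f"pics/{n}0.png",r.capture(n)[:,:,::-1])
E
```

```text
pics
{'time_s': 0.0, 'joints': array([-5.47690027e+01,  2.05921949e+01,  6.32663174e-01, -2.00453493e-02,
       -7.01341221e+01, -1.65062117e+01]), 'qd': array([-0.09271647, -0.01234752,  0.00891706,  0.04788276,  0.05499663,
       -0.00185842]), 'joint_torque': array([-3.73946577e-04, -5.82717812e+01,  2.93044442e+01,  6.99750245e+00,
        6.56617165e-03, -1.45724393e-04]), 'tcp_pos': array([ 0.21650525, -0.63883386,  0.23360589]), 'eef_rot': array([ 1.79904852e+02, -8.54430939e-03, -1.61282034e+02]), 'contact_force': array([ 0.04702116,  0.59808291, -0.5659638 ]), 'moment': array([0.00147269, 0.00871184, 0.02517173]), 'gripper_force': 0.0, 'gripper_width': 0.08779572497565194}
side {'K': array([[532.99845079,   0.        , 321.39071877],
       [  0.        , 532.99845079, 238.91991675],
       [  0.        ,   0.        ,   1.        ]]), 'eye': array([ 0.55360203, -0.65503036,  0.55653606]), 'attitude': array([-126.84721924,    1.15800117,    2.61393851])}
top {'K': array([[466.97816949,   0.        , 324.23754908],
       [  0.        , 466.97816949, 239.60941393],
       [  0.        ,   0.        ,   1.        ]]), 'eye': array([0.37822363, 0.02382146, 0.89538501]), 'attitude': array([-1.70810950e+02, -1.45369928e-01, -8.96073457e+01])}
wrist {'K': array([[353.20715459,   0.        , 327.84518669],
       [  0.        , 353.20715459, 235.28744406],
       [  0.        ,   0.        ,   1.        ]]), 'eye': array([ 0.15473221, -0.66032633,  0.38268386]), 'attitude': array([165.85940575,  -0.17461172, 108.71576337])}
```

View pics/top0.png

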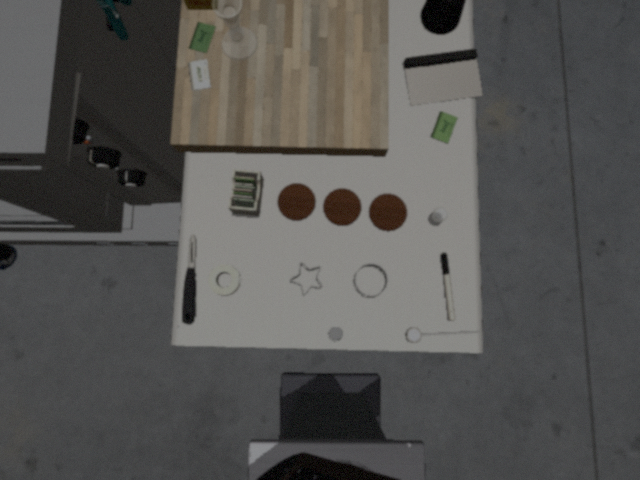

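View pics/side0.png

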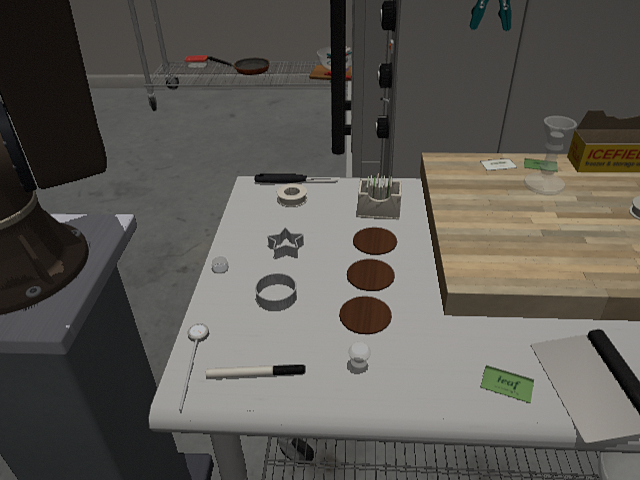

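The pictures show the caddy at the left (top view 246,192) and the stopper at the right (437,216). The mats are at (297,202), (342,207) and (388,212). The roll is at (227,281), the star at (306,279), the ring at (370,281) and the marker at (448,287).

```bash
cat > h.py <<'E'
import numpy as np, cv2
from scipy.spatial.transform import Rotation as Ro
from plant import r
def cam(n):
    i=r.camera_info(n); return i["K"],np.array(i["eye"]),Ro.from_euler("xyz",i["attitude"],degrees=True).as_matrix()
def ray(c,p):
    K,e,R=c; d=R@np.linalg.inv(K)@np.array([p[0],p[1],1.]); return e,d/np.linalg.norm(d)
def plane(c,p,z):
    e,d=ray(c,p); return e+d*(z-e[2])/d[2]
def tri(c1,p1,c2,p2):
    e1,d1=ray(c1,p1); e2,d2=ray(c2,p2)
    t=np.linalg.lstsq(np.c_[d1,-d2],e2-e1,rcond=None)[0]
    a,b=e1+t[0]*d1,e2+t[1]*d2; return (a+b)/2,np.linalg.norm(a-b)
def proj(c,P):
    K,e,R=c; q=K@R.T@(np.array(P)-e); return q[:2]/q[2]
def blobs(img,roi,thr=14,amin=40):
    """regions differing from the local table colour; roi x0,y0,x1,y1"""
    x0,y0,x1,y1=roi; g=img[y0:y1,x0:x1].astype(np.int16)
    d=np.abs(g-np.median(g.reshape(-1,3),0)).max(2)
    m=cv2.morphologyEx((d>thr).astype(np.uint8),cv2.MORPH_CLOSE,np.ones((3,3),np.uint8))
    cs,_=cv2.findContours(m,cv2.RETR_EXTERNAL,cv2.CHAIN_APPROX_NONE)
    return [c.reshape(-1,2)+[x0,y0] for c in cs if cv2.contourArea(c)>amin]
E
python3 - <<'E'
from h import *
T=cv2.imread("pics/top0.png");S=cv2.imread("pics/side0.png")
ct,cs=cam("top"),cam("side")
for n,I,c,rois in(("top",T,ct,[(205,258,475,328),(226,165,455,235)]),("side",S,cs,[(240,185,330,390),(325,210,425,380)])):
  for roi in rois:
    for b in blobs(I,roi):
      x,y,w,h=cv2.boundingRect(b); (u,v),s,a=cv2.minAreaRect(b)
      print(n,(x,y,w,h),"mid",np.round([u,v],1),"z0",plane(c,(u,v),0).round(3)[:2],np.round(s),round(a))
a=cv2.resize(T[150:345,170:490],None,fx=2.4,fy=2.4,interpolation=cv2.INTER_CUBIC);cv2.imwrite("pics/t1.png",cv2.convertScaleAbs(a,alpha=1.2))
E
```

```text
top (221, 280, 20, 16) mid [232.2 290.1] z0 [0.424 0.198] [ 7. 23.] 50
top (215, 271, 15, 16) mid [220.8 277.3] z0 [0.448 0.22 ] [10. 17.] 34
top (352, 263, 36, 36) mid [370. 280.] z0 [ 0.445 -0.066] [33. 35.] 45
top (289, 262, 34, 34) mid [308.  277.5] z0 [0.449 0.053] [32. 32.] 45
top (439, 258, 16, 64) mid [446.9 289.2] z0 [ 0.429 -0.213] [64.  9.] 83
top (427, 211, 16, 15) mid [434.8 218.9] z0 [ 0.566 -0.194] [15. 13.] 27
top (368, 193, 40, 39) mid [387.5 212. ] z0 [ 0.579 -0.101] [38. 39.] 90
top (322, 187, 40, 40) mid [341.8 206.8] z0 [ 0.589 -0.011] [39. 38.] 45
top (277, 182, 40, 40) mid [296.  201.5] z0 [0.599 0.079] [39. 39.] 45
top (228, 170, 37, 48) mid [246.  193.8] z0 [0.614 0.177] [33. 47.] 6
side (240, 364, 67, 15) mid [272.8 370.8] z0 [ 0.458 -0.203] [13. 66.] 87
side (255, 273, 43, 39) mid [276. 292.] z0 [ 0.445 -0.051] [38. 42.] 90
side (267, 227, 37, 33) mid [285. 243.] z0 [0.446 0.074] [36. 32.] 0
side (276, 185, 31, 23) mid [291. 196.] z0 [0.443 0.225] [22. 30.] 90
side (347, 347, 23, 28) mid [357.7 361.1] z0 [ 0.569 -0.184] [21. 26.] 6
side (339, 295, 54, 40) mid [365.5 314.5] z0 [ 0.581 -0.096] [53. 39.] 0
side (346, 226, 52, 66) mid [371.5 258.5] z0 [0.594 0.034] [49. 66.] 4
side (356, 210, 45, 10) mid [378.  214.5] z0 [0.61  0.164] [ 9. 44.] 90
```

View pics/t1.png

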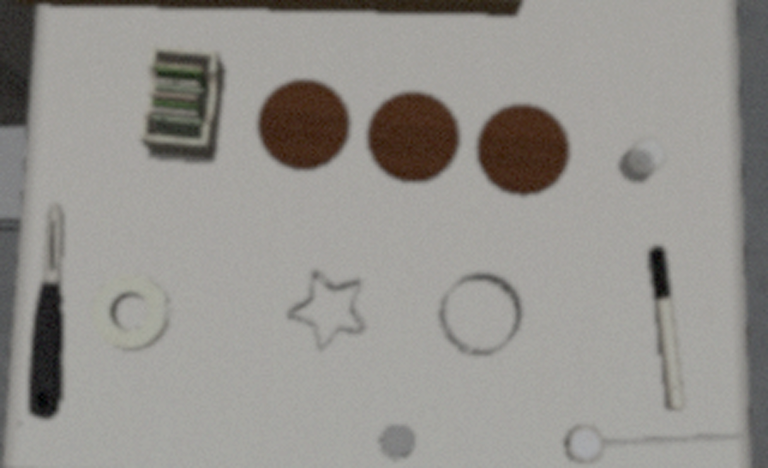

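```bash
cat >> h.py <<'E'
def plan(x,y,z,yaw,n=None):
    """rows (tool axes, scaled) from the measured pose to TCP x,y,z, yaw, tool down"""
    s=r.get_state(); p=s["tcp_pos"]; y0=s["eef_rot"][2]; d=np.array([x,y,z])-p
    dy=(yaw-y0+180)%360-180
    k=max(int(np.ceil(max(np.linalg.norm(d)/.058,abs(dy)/10.2,1))),n or 1)
    print("k",k,"d",d.round(4),"dyaw",round(dy,1))
    for i in range(k):
        a=np.radians(y0+dy*i/k); e=np.array([[np.cos(a),np.sin(a),0],[np.sin(a),-np.cos(a),0],[0,0,-1]])
        t=e.T@d/k/.5; print(list((t+0).round(3))+[0,0,round(-dy/k/60,3)])
E
python3 - <<'E'
from h import *
ct,cs=cam("top"),cam("side")
for n,a,b in(("ring",(370,280.5),(276,292)),("star",(305.5,278.5),(285,243)),("roll",(227.5,281),(291.5,195.5)),("mark",(446.9,289.2),(256,371.5)),
 ("matR",(387.5,212),(365.5,314.5)),("matM",(341.8,206.8),(371,275)),("matL",(296,201.5),(375,240.5)),("blockcorner",(387,153),(443,317))):
    P,e=tri(ct,a,cs,b);print(n,P.round(4),round(e,4))
plan(.445,-.02,.24,-96.3)
E
```

```text
ring [ 0.4453 -0.0641  0.0116] 0.0036
star [0.4474 0.0577 0.0119] 0.0021
roll [0.4434 0.205  0.0132] 0.0057
mark [ 0.4328 -0.21    0.0052] 0.0088
matR [ 0.5796 -0.1005  0.0037] 0.0032
matM [ 0.5899 -0.0112  0.0023] 0.0037
matL [0.5995 0.0787 0.0032] 0.0033
blockcorner [ 0.6951 -0.1015  0.0042] 0.0059
k 12 d [0.2284 0.619  0.0062] dyaw 65.0
[np.float64(-0.069), np.float64(0.085), np.float64(-0.001), 0, 0, np.float64(-0.09)]
[np.float64(-0.077), np.float64(0.079), np.float64(-0.001), 0, 0, np.float64(-0.09)]
[np.float64(-0.084), np.float64(0.071), np.float64(-0.001), 0, 0, np.float64(-0.09)]
[np.float64(-0.09), np.float64(0.063), np.float64(-0.001), 0, 0, np.float64(-0.09)]
[np.float64(-0.096), np.float64(0.054), np.float64(-0.001), 0, 0, np.float64(-0.09)]
[np.float64(-0.1), np.float64(0.045), np.float64(-0.001), 0, 0, np.float64(-0.09)]
[np.float64(-0.104), np.float64(0.035), np.float64(-0.001), 0, 0, np.float64(-0.09)]
[np.float64(-0.107), np.float64(0.025), np.float64(-0.001), 0, 0, np.float64(-0.09)]
[np.float64(-0.109), np.float64(0.015), np.float64(-0.001), 0, 0, np.float64(-0.09)]
[np.float64(-0.11), np.float64(0.004), np.float64(-0.001), 0, 0, np.float64(-0.09)]
[np.float64(-0.11), np.float64(-0.006), np.float64(-0.001), 0, 0, np.float64(-0.09)]
[np.float64(-0.109), np.float64(-0.016), np.float64(-0.001), 0, 0, np.float64(-0.09)]
```

>>> carry_out(targets=[[-0.069,0.085,0,0,0,-0.09],[-0.077,0.079,0,0,0,-0.09],[-0.084,0.071,0,0,0,-0.09],[-0.09,0.063,0,0,0,-0.09],[-0.096,0.054,0,0,0,-0.09]])

```text
time_s: 0.78
tcp_pos: [0.3119, -0.3797, 0.2344]
eef_rot: [180.0, 0.0, -134.1]
contact_force: [0.4, -0.8, 0.9]
gripper_width: 0.0873
gripper_force: 0.0
```

>>> carry_out(targets=[[-0.1,0.045,0,0,0,-0.09],[-0.104,0.035,0,0,0,-0.09],[-0.107,0.025,0,0,0,-0.09],[-0.109,0.015,0,0,0,-0.09],[-0.11,0.004,0,0,0,-0.09]])

```text
time_s: 1.4
tcp_pos: [0.4072, -0.1219, 0.2348]
eef_rot: [-180.0, 0.0, -107.1]
contact_force: [1.4, 0.1, -0.4]
gripper_width: 0.0879
gripper_force: 0.0
```

>>> carry_out(targets=[[-0.11,-0.006,0,0,0,-0.09],[-0.109,-0.016,0,0,0,-0.09],[0,0,0,0,0,0]])

```text
time_s: 1.78
tcp_pos: [0.4462, -0.0175, 0.2344]
eef_rot: [-180.0, 0.0, -96.2]
contact_force: [0.4, -0.1, 0.4]
gripper_width: 0.088
gripper_force: 0.0
```

```bash
python3 - <<'E'
from h import *
s=r.get_state();print(s["tcp_pos"],s["eef_rot"],s["joints"])
c=cam("wrist");print(c[1])
I=r.capture("wrist")[:,:,::-1];cv2.imwrite("pics/w1.png",I)
for n,P in(("ring",(.4453,-.0641,.0)),("star",(.4474,.0577,.0)),("roll",(.4434,.205,0)),("matM",(.5899,-.0112,.004))):print(n,proj(c,P).round())
E
```

```text
[ 0.44619866 -0.0174972   0.23442205] [-1.79999648e+02  4.20966695e-03 -9.61639282e+01] [ 2.31884582e+01 -1.62156121e+00 -2.65886332e+01 -3.85736449e-03
 -6.50305580e+01 -2.93507581e+01]
[ 0.43904807 -0.08263516  0.38336553]
ring [324. 164.]
star [334. 272.]
roll [349. 382.]
matM [199. 227.]
```

View pics/w1.png

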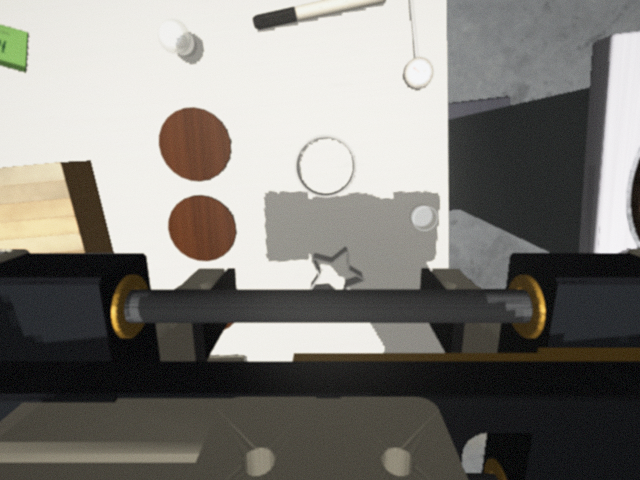

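```bash
python3 - <<'E'
from h import *
c=cam("wrist");I=cv2.imread("pics/w1.png")
b,g,rr=[I[:,:,k].astype(int) for k in range(3)]
m=((rr-b>40)&(rr<190)).astype(np.uint8); m[265:]=0; m[:,:140]=0;m[:,260:]=0
for q in cv2.findContours(m,0,1)[0]:
    if cv2.contourArea(q)>500: e=cv2.fitEllipse(q);print("mat",np.round(e[0],1),plane(c,e[0],.004).round(4))
for q in blobs(I,(285,125,370,191),30): print("ring",cv2.boundingRect(q))
for q in blobs(I,(285,125,370,191),30):
    e=cv2.fitEllipse(q); print(np.round(e[0],1),[plane(c,e[0],z).round(4)[:2] for z in(0,.023)])
P1,_=tri(c,(325.5,165),cam("top"),(370,280.5));print(P1,_)
plan(.4453,-.0635,.10,-96.3,4)
E
```

```text
mat [201.4 227.8] [ 0.5859 -0.0124  0.004 ]
mat [194.1 143.9] [ 0.5758 -0.1013  0.004 ]
ring (337, 149, 18, 42)
ring (296, 137, 52, 54)
[335.  165.5] [array([ 0.4326, -0.063 ]), array([ 0.433 , -0.0643])]
[325.4 165.5] [array([ 0.4428, -0.0642]), array([ 0.4425, -0.0654])]
[ 0.443053   -0.0649238   0.00984402] 0.0012713577440707972
k 4 d [-1.000e-04 -4.460e-02 -1.343e-01] dyaw -0.0
[np.float64(0.022), np.float64(-0.002), np.float64(0.067), 0, 0, np.float64(0.0)]
[np.float64(0.022), np.float64(-0.002), np.float64(0.067), 0, 0, np.float64(0.0)]
[np.float64(0.022), np.float64(-0.002), np.float64(0.067), 0, 0, np.float64(0.0)]
[np.float64(0.022), np.float64(-0.002), np.float64(0.067), 0, 0, np.float64(0.0)]
```

>>> carry_out(targets=[[0.024,0,0.067,0,0,0],[0.024,0,0.067,0,0,0],[0.024,0,0.067,0,0,0],[0.023,0,0.067,0,0,0],[0,0,0,0,0,0]], hand=1, squeeze=20)

```text
time_s: 2.45
tcp_pos: [0.4374, -0.0694, 0.0988]
eef_rot: [179.7, -0.1, -96.7]
contact_force: [-0.1, 0.6, 0.3]
gripper_width: 0.0876
gripper_force: 0.0
```

```bash
python3 - <<'E'
from h import *
c=cam("wrist");cv2.imwrite("pics/w2.png",r.capture("wrist")[:,:,::-1])
print(r.get_state()["tcp_pos"]);plan(.444,-.0645,.012,-96.3,4)
E
```

```text
[ 0.43901621 -0.06870172  0.10038059]
k 4 d [ 0.005   0.0042 -0.0884] dyaw 0.3
[np.float64(-0.002), np.float64(-0.002), np.float64(0.044), 0, 0, np.float64(-0.001)]
[np.float64(-0.002), np.float64(-0.002), np.float64(0.044), 0, 0, np.float64(-0.001)]
[np.float64(-0.002), np.float64(-0.002), np.float64(0.044), 0, 0, np.float64(-0.001)]
[np.float64(-0.002), np.float64(-0.002), np.float64(0.044), 0, 0, np.float64(-0.001)]
```

View pics/w2.png

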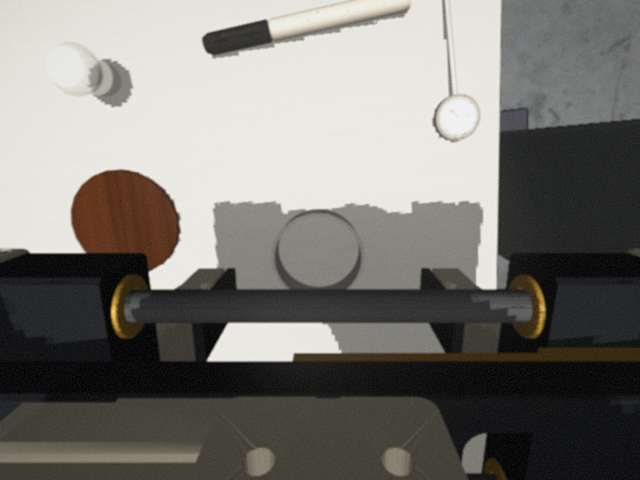

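Ring rim is at (318,249) in the wrist view, between the fingers and slightly ahead, as expected. Descending.

>>> carry_out(targets=[[-0.002,-0.002,0.044,0,0,-0.001],[-0.002,-0.002,0.044,0,0,-0.001],[-0.002,-0.002,0.044,0,0,-0.001],[-0.002,-0.002,0.01,0,0,-0.001],[0,0,0,0,0,0]])

```text
time_s: 3.12
tcp_pos: [0.4452, -0.0638, 0.0306]
eef_rot: [-179.9, 0.0, -96.2]
contact_force: [-0.0, -0.5, 0.0]
gripper_width: 0.0878
gripper_force: 0.0
```

```bash
python3 - <<'E'
from h import *
c=cam("wrist")
# ring rim in w2 was taken at pose (.439,-.0687,.1004); shift eye back to it
s=r.get_state();p=s["tcp_pos"];c2=(c[0],c[1]+np.array([.43901621,-.06870172,.10038059])-p,c[2])
print(p,s["eef_rot"],"ring top",plane(c2,(318,249),.023).round(4),"bottom?",plane(c2,(318,251),.0).round(4))
plan(.444,-.0645,.012,-96.3)
E
```

```text
[ 0.44518268 -0.06379755  0.03057505] [-1.79931447e+02  1.41043244e-02 -9.62176616e+01] ring top [ 0.4457 -0.0682  0.023 ] bottom? [ 0.4473 -0.06    0.    ]
k 1 d [-0.0012 -0.0007 -0.0186] dyaw -0.1
[np.float64(0.002), np.float64(0.002), np.float64(0.037), 0, 0, np.float64(0.001)]
```

>>> carry_out(targets=[[0.002,0,0.019,0,0,0],[0.001,0,0.018,0,0,0],[0,0,0,0,0,0]])

```text
time_s: 3.5
tcp_pos: [0.4435, -0.0658, 0.0104]
eef_rot: [179.9, -0.0, -96.3]
contact_force: [-0.5, -0.9, 0.0]
gripper_width: 0.0877
gripper_force: 0.0
```

>>> carry_out(targets=[[0,0,0,0,0,0],[0,0,0,0,0,0],[0,0,0,0,0,0],[0,0,0,0,0,0],[0,0,0,0,0,0]], hand=0)

```text
time_s: 4.12
tcp_pos: [0.4443, -0.0655, 0.0112]
eef_rot: [-180.0, 0.0, -96.2]
contact_force: [-0.4, 0.4, 1.7]
gripper_width: 0.0597
gripper_force: 20.0
```

```bash
python3 - <<'E'
from h import *
s=r.get_state();print(s["tcp_pos"],s["gripper_width"],s["gripper_force"])
plan(s["tcp_pos"][0],s["tcp_pos"][1],.10,-96.3)
E
```

```text
[ 0.44427473 -0.06549393  0.01121825] 0.059667355634008656 20.000416366383433
k 2 d [0.     0.     0.0888] dyaw -0.1
[np.float64(0.0), np.float64(0.0), np.float64(-0.089), 0, 0, np.float64(0.001)]
[np.float64(0.0), np.float64(0.0), np.float64(-0.089), 0, 0, np.float64(0.001)]
```

>>> carry_out(targets=[[0,0,-0.08,0,0,0],[0,0,-0.1,0,0,0],[-0.04,-0.034,0,0,0,0],[-0.08,-0.069,0,0,0,0],[-0.08,-0.069,0,0,0,0]])

```text
time_s: 4.75
tcp_pos: [0.5415, 0.0257, 0.1007]
eef_rot: [180.0, 0.0, -96.3]
contact_force: [0.8, -0.0, -0.4]
gripper_width: 0.0591
gripper_force: 20.0
```

>>> carry_out(targets=[[-0.08,-0.069,0,0,0,0],[-0.04,-0.034,0,0,0,0],[0,0,0,0,0,0]])

```text
time_s: 5.12
tcp_pos: [0.599, 0.0801, 0.0992]
eef_rot: [179.9, -0.1, -96.2]
contact_force: [-1.2, -0.9, -0.7]
gripper_width: 0.0596
gripper_force: 20.0
```

```bash
python3 - <<'E'
from h import *
s=r.get_state();print(s["tcp_pos"],s["eef_rot"],s["gripper_width"])
c=cam("wrist");cv2.imwrite("pics/w3.png",r.capture("wrist")[:,:,::-1])
plan(.598,.0785,.025,-96.3,3)
E
```

```text
[0.59904795 0.08010768 0.09923858] [ 1.79916027e+02 -5.01784655e-02 -9.61586684e+01] 0.059569501519166033
k 3 d [ 0.0001 -0.0007 -0.0743] dyaw -0.1
[np.float64(0.0), np.float64(-0.0), np.float64(0.05), 0, 0, np.float64(0.001)]
[np.float64(0.0), np.float64(-0.0), np.float64(0.05), 0, 0, np.float64(0.001)]
[np.float64(0.0), np.float64(-0.0), np.float64(0.05), 0, 0, np.float64(0.001)]
```

View pics/w3.png

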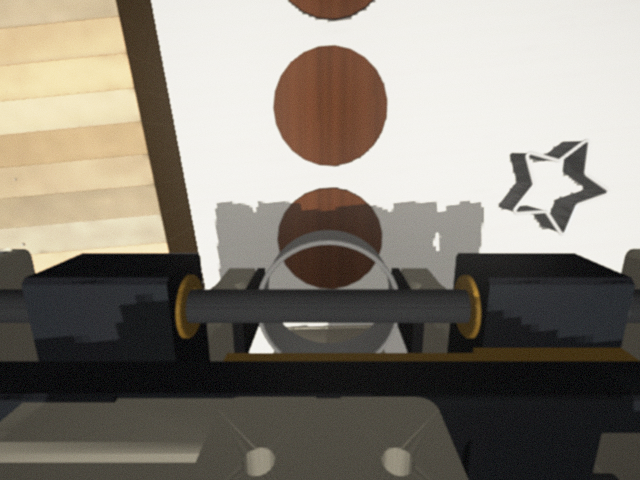

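```bash
python3 - <<'E'
from h import *
c=cam("wrist")
print("L",plane(c,(330,238),.004).round(4),"M",plane(c,(331,105),.004).round(4),r.get_state()["tcp_pos"])
# ring rim (top edge row 231..., sides 262..395) with TCP-relative depth: rim at TCP+12mm
z=r.get_state()["tcp_pos"][2]+.012
for p in((328,231),(328,350),(262,295),(396,295)):print(p,plane(c,p,z).round(4))
E
```

```text
L [0.5959 0.0776 0.004 ] M [ 0.5856 -0.0115  0.004 ] [0.59787573 0.07915556 0.09932743]
(328, 231) [0.5942 0.0468 0.1113]
(328, 350) [0.6    0.0998 0.1113]
(262, 295) [0.6246 0.0711 0.1113]
(396, 295) [0.5689 0.0772 0.1113]
```

>>> carry_out(targets=[[0,0,0.05,0,0,0],[0,0,0.06,0,0,0],[0,0,0.04,0,0,0],[0,0,0.014,0,0,0],[0,0,0,0,0,0]])

```text
time_s: 5.8
tcp_pos: [0.5978, 0.0782, 0.0189]
eef_rot: [180.0, -0.0, -96.3]
contact_force: [1.0, 0.4, 0.1]
gripper_width: 0.0592
gripper_force: 20.0
```

```bash
python3 - <<'E'
from h import *
for i in range(3):
    s=r.get_state();print(s["tcp_pos"],s["contact_force"],s["gripper_width"])
E
```

```text
[0.59779167 0.07816537 0.01892362] [1.02616584 0.41694112 0.11193476] 0.05924126559641383
[0.59779167 0.07816537 0.01892362] [1.02616584 0.41694112 0.11193476] 0.05924126559641383
[0.59779167 0.07816537 0.01892362] [1.02616584 0.41694112 0.11193476] 0.05924126559641383
```

>>> carry_out(targets=[[0,0,0.005,0,0,0],[0,0,0,0,0,0]])

```text
time_s: 6.05
tcp_pos: [0.5985, 0.0787, 0.0172]
eef_rot: [-180.0, 0.0, -96.2]
contact_force: [-0.6, 0.1, -0.3]
gripper_width: 0.0599
gripper_force: 20.0
```

>>> carry_out(targets=[[0,0,0,0,0,0],[0,0,0,0,0,0],[0,0,0,0,0,0],[0,0,0,0,0,0]], hand=1)

```text
time_s: 6.55
tcp_pos: [0.5982, 0.0786, 0.0166]
eef_rot: [-180.0, 0.0, -96.2]
contact_force: [0.3, -0.3, -0.9]
gripper_width: 0.0868
gripper_force: 0.0
```

>>> carry_out(targets=[[0,0,-0.04,0,0,0],[0,0,-0.1,0,0,0],[0,0,-0.1,0,0,0],[0,0,-0.06,0,0,0],[0,0,0,0,0,0]])

```text
time_s: 7.18
tcp_pos: [0.5997, 0.0791, 0.1697]
eef_rot: [-179.7, 0.1, -96.2]
contact_force: [-0.6, -0.1, -0.4]
gripper_width: 0.0876
gripper_force: 0.0
```

```bash
python3 - <<'E'
from h import *
s=r.get_state();print(s["tcp_pos"],s["gripper_width"])
I=r.capture("top")[:,:,::-1];cv2.imwrite("pics/top2.png",I)
ct,cs=cam("top"),cam("side");
S=r.capture("side")[:,:,::-1];cv2.imwrite("pics/side2.png",S)
for q in blobs(S,(270,180,320,215),30): e=cv2.fitEllipse(q);print("roll side",np.round(e[0],1),cv2.boundingRect(q),plane(cs,e[0],.012))
a=cv2.convertScaleAbs(np.hstack([cv2.resize(I[255:310,200:255],None,fx=7,fy=7,interpolation=2),cv2.resize(S[175:230,265:320],None,fx=7,fy=7,interpolation=2)]),alpha=1.2);cv2.imwrite("pics/roll.png",a)
plan(.4434,.202,.13,-96.3,4)
E
```

```text
[0.59971496 0.07911916 0.16970859] 0.08756477408685409
roll side [290.7 203.7] (270, 187, 44, 28) [0.44698202 0.17947339 0.012     ]
roll side [284.1 181. ] (270, 180, 36, 3) [0.4260714  0.26204547 0.012     ]
k 4 d [-0.1545  0.1234 -0.0365] dyaw -0.1
[np.float64(-0.053), np.float64(0.084), np.float64(0.018), 0, 0, np.float64(0.0)]
[np.float64(-0.053), np.float64(0.084), np.float64(0.018), 0, 0, np.float64(0.0)]
[np.float64(-0.053), np.float64(0.084), np.float64(0.018), 0, 0, np.float64(0.0)]
[np.float64(-0.053), np.float64(0.084), np.float64(0.018), 0, 0, np.float64(0.0)]
```

View pics/roll.png

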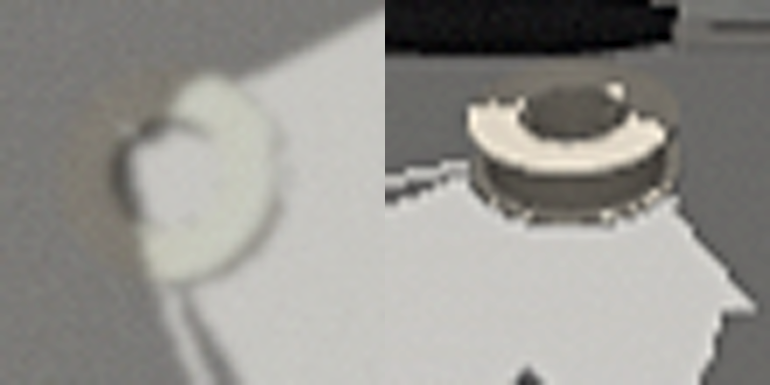

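Left panel (top view): the roll's upper face is centred at about (224.8,280.2). Right panel (side view): its upper face is centred at (291.4,192.1).

```bash
python3 - <<'E'
from h import *
ct,cs=cam("top"),cam("side")
print(tri(ct,(224.8,280.2),cs,(291.4,192.1)),plane(ct,(224.8,280.2),.018),plane(cs,(291.4,192.1),.018))
E
```

```text
(array([0.44378017, 0.20891033, 0.01858394]), np.float64(0.004350512466356033)) [0.44168312 0.20856851 0.018     ] [0.44573687 0.21064998 0.018     ]
```

>>> carry_out(targets=[[-0.053,0.084,0.01,0,0,0],[-0.053,0.084,0.018,0,0,0],[-0.053,0.084,0.018,0,0,0],[-0.053,0.084,0.018,0,0,0],[0,0,0,0,0,0]])

```text
time_s: 7.9
tcp_pos: [0.4398, 0.2028, 0.133]
eef_rot: [179.9, -0.1, -96.0]
contact_force: [0.9, 0.5, 0.3]
gripper_width: 0.0878
gripper_force: 0.0
```

```bash
python3 - <<'E'
from h import *
c=cam("wrist");s=r.get_state();print(s["tcp_pos"],s["eef_rot"][2]);cv2.imwrite("pics/w4.png",r.capture("wrist")[:,:,::-1])
print(proj(c,(.444,.207,.018)))
E
```

```text
[0.43983176 0.20283304 0.13300907] -96.03447999584617
[322.54584171 239.71895452]
```

View pics/w4.png

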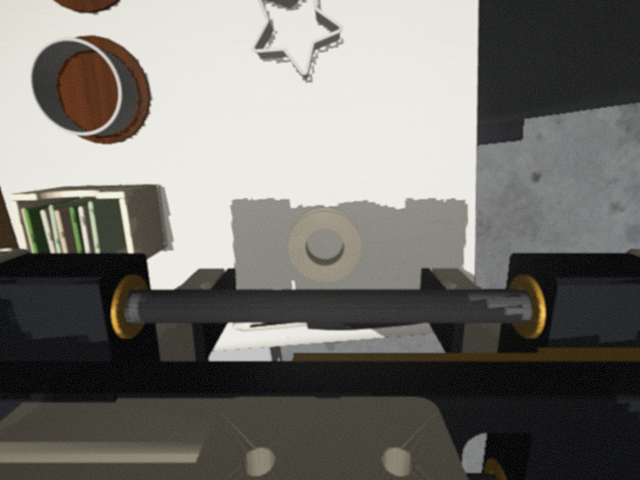

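```bash
python3 - <<'E'
from h import *
c=cam("wrist");P=plane(c,(324.5,245),.018);print(P, tri(c,(324.5,245),cam("top"),(224.8,280.2)))
plan(.443,.2085,.03,-96.3,3)
E
```

```text
[0.44452115 0.21128062 0.018     ] (array([0.4423638 , 0.20662044, 0.03147607]), np.float64(0.003710354635691636))
k 3 d [ 0.0017  0.006  -0.1035] dyaw -0.2
[np.float64(-0.004), np.float64(-0.001), np.float64(0.069), 0, 0, np.float64(0.001)]
[np.float64(-0.004), np.float64(-0.001), np.float64(0.069), 0, 0, np.float64(0.001)]
[np.float64(-0.004), np.float64(-0.001), np.float64(0.069), 0, 0, np.float64(0.001)]
```

>>> carry_out(targets=[[-0.005,-0.001,0.069,0,0,0.001],[-0.005,-0.001,0.069,0,0,0.001],[-0.004,-0.001,0.069,0,0,0.001],[0,0,0.02,0,0,0],[0,0,0,0,0,0]])

```text
time_s: 8.57
tcp_pos: [0.4452, 0.2083, 0.0206]
eef_rot: [179.9, -0.1, -96.5]
contact_force: [-0.1, 0.0, 0.5]
gripper_width: 0.0875
gripper_force: 0.0
```

```bash
python3 - <<'E'
from h import *
s=r.get_state();print(s["tcp_pos"],s["contact_force"])
E
```

```text
[0.44516838 0.20828578 0.02061028] [-0.09644141  0.02342843  0.51920424]
```

>>> carry_out(targets=[[-0.002,0.002,0.019,0,0,0],[0,0,0,0,0,0]])

```text
time_s: 8.82
tcp_pos: [0.4441, 0.2102, 0.0118]
eef_rot: [-180.0, 0.0, -96.4]
contact_force: [0.7, -0.2, -0.3]
gripper_width: 0.0879
gripper_force: 0.0
```

>>> carry_out(targets=[[0,0,0,0,0,0],[0,0,0,0,0,0],[0,0,0,0,0,0],[0,0,0,0,0,0],[0,0,0,0,0,0]], hand=0)

```text
time_s: 9.45
tcp_pos: [0.4441, 0.2102, 0.0117]
eef_rot: [-180.0, 0.0, -96.4]
contact_force: [-1.1, 0.2, 3.7]
gripper_width: 0.0575
gripper_force: 20.0
```

>>> carry_out(targets=[[0,0,-0.05,0,0,0],[0,0,-0.1,0,0,0],[0,0,-0.08,0,0,0],[0,0,0,0,0,0]])

```text
time_s: 9.95
tcp_pos: [0.4456, 0.2115, 0.1297]
eef_rot: [-179.8, 0.3, -96.4]
contact_force: [0.1, -0.1, -0.8]
gripper_width: 0.0573
gripper_force: 20.0
```

```bash
python3 - <<'E'
from h import *
s=r.get_state();print(s["tcp_pos"],s["gripper_width"])
plan(.578,-.101,.10,-96.3)
E
```

```text
[0.44562739 0.21151345 0.12968332] 0.0573482672478886
k 6 d [ 0.1324 -0.3125 -0.0297] dyaw 0.1
[np.float64(0.099), np.float64(-0.055), np.float64(0.01), 0, 0, np.float64(-0.0)]
[np.float64(0.099), np.float64(-0.055), np.float64(0.01), 0, 0, np.float64(-0.0)]
[np.float64(0.099), np.float64(-0.055), np.float64(0.01), 0, 0, np.float64(-0.0)]
[np.float64(0.099), np.float64(-0.055), np.float64(0.01), 0, 0, np.float64(-0.0)]
[np.float64(0.099), np.float64(-0.055), np.float64(0.01), 0, 0, np.float64(-0.0)]
[np.float64(0.099), np.float64(-0.055), np.float64(0.01), 0, 0, np.float64(-0.0)]
```

>>> carry_out(targets=[[0.05,-0.028,0,0,0,0],[0.099,-0.055,0.01,0,0,0],[0.099,-0.055,0.01,0,0,0],[0.099,-0.055,0.01,0,0,0],[0.099,-0.055,0.01,0,0,0]])

```text
time_s: 10.58
tcp_pos: [0.5424, -0.0272, 0.1054]
eef_rot: [179.9, -0.0, -96.4]
contact_force: [0.3, 0.5, -0.3]
gripper_width: 0.0578
gripper_force: 20.0
```

>>> carry_out(targets=[[0.099,-0.055,0.01,0,0,0],[0.049,-0.027,0.01,0,0,0],[0,0,0,0,0,0],[0,0,0,0,0,0]])

```text
time_s: 11.08
tcp_pos: [0.5741, -0.1033, 0.0957]
eef_rot: [179.9, -0.0, -96.4]
contact_force: [0.2, 0.3, 0.1]
gripper_width: 0.0572
gripper_force: 20.0
```

```bash
python3 - <<'E'
from h import *
s=r.get_state();print(s["tcp_pos"],s["gripper_width"],s["eef_rot"])
c=cam("wrist");I=r.capture("wrist")[:,:,::-1];cv2.imwrite("pics/w5.png",I)
print("mat expect",proj(c,(.578,-.101,.004)).round())
b,g,rr=[I[:,:,k].astype(int) for k in range(3)]
m=((rr-b>25)).astype(np.uint8); m[300:]=0
for q in cv2.findContours(m,0,1)[0]:
    if cv2.contourArea(q)>300:print(cv2.boundingRect(q))
plan(.578,-.101,.03,-96.3,3)
E
```

```text
[ 0.57411695 -0.10333073  0.09565285] 0.057238625207802415 [ 1.79906998e+02 -1.11658360e-02 -9.64451120e+01]
mat expect [322. 245.]
(451, 275, 25, 25)
(180, 275, 25, 25)
(301, 274, 52, 15)
(272, 196, 81, 67)
(0, 68, 83, 72)
k 3 d [ 0.0036  0.0019 -0.0661] dyaw 0.1
[np.float64(-0.002), np.float64(-0.002), np.float64(0.044), 0, 0, np.float64(-0.001)]
[np.float64(-0.002), np.float64(-0.002), np.float64(0.044), 0, 0, np.float64(-0.001)]
[np.float64(-0.002), np.float64(-0.002), np.float64(0.044), 0, 0, np.float64(-0.001)]
```

View pics/w5.png

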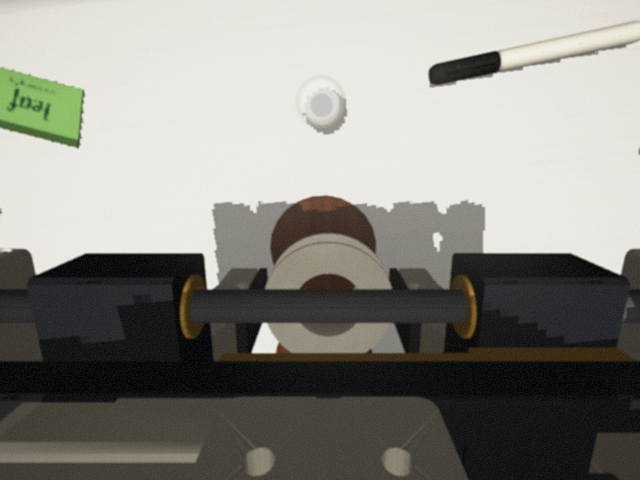

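```bash
python3 - <<'E'
from h import *
c=cam("wrist");z=r.get_state()["tcp_pos"][2]
print("mat far edge",plane(c,(323,196),.004),"mat L/R",plane(c,(271,243),.004),plane(c,(377,243),.004))
print("roll far edge",plane(c,(328,233),z+.007)); print(plane(c,(264,293),z+.007),plane(c,(393,293),z+.007),r.get_state()["tcp_pos"])
E
```

```text
mat far edge [ 0.57384261 -0.13530418  0.004     ] mat L/R [ 0.61424569 -0.106256    0.004     ] [ 0.53968302 -0.09787657  0.004     ]
roll far edge [ 0.57076319 -0.13326158  0.10310473]
[ 0.60123233 -0.10980326  0.10310473] [ 0.54580223 -0.10356559  0.10310473] [ 0.57435301 -0.10291237  0.09610473]
```

>>> carry_out(targets=[[-0.003,-0.002,0.04,0,0,0],[-0.003,-0.002,0.06,0,0,0],[-0.002,-0.002,0.04,0,0,0],[0,0,0.012,0,0,0],[0,0,0,0,0,0]])

```text
time_s: 11.75
tcp_pos: [0.5783, -0.0992, 0.0208]
eef_rot: [180.0, -0.0, -96.4]
contact_force: [0.2, 0.3, -0.0]
gripper_width: 0.0575
gripper_force: 20.0
```

```bash
python3 - <<'E'
from h import *
s=r.get_state();print(s["tcp_pos"],s["contact_force"],s["gripper_width"])
E
```

```text
[ 0.57830994 -0.09920637  0.02081985] [ 0.1719872   0.30564219 -0.02829633] 0.05752176890961768
```

>>> carry_out(targets=[[0,0,0.009,0,0,0],[0,0,0,0,0,0]])

```text
time_s: 12.0
tcp_pos: [0.5785, -0.0998, 0.0165]
eef_rot: [-180.0, 0.0, -96.4]
contact_force: [0.0, -0.5, 0.5]
gripper_width: 0.0575
gripper_force: 20.0
```

>>> carry_out(targets=[[0,0,0,0,0,0],[0,0,0,0,0,0],[0,0,0,0,0,0],[0,0,0,0,0,0]], hand=1)

```text
time_s: 12.5
tcp_pos: [0.5784, -0.0999, 0.0161]
eef_rot: [-180.0, 0.0, -96.4]
contact_force: [0.5, 0.7, 0.2]
gripper_width: 0.0865
gripper_force: 0.0
```

>>> carry_out(targets=[[0,0,-0.04,0,0,0],[0,0,-0.1,0,0,0],[0,0,-0.1,0,0,0],[0,0,0,0,0,0]])

```text
time_s: 13.0
tcp_pos: [0.581, -0.0998, 0.1407]
eef_rot: [-179.5, 0.1, -96.4]
contact_force: [-0.0, -0.5, -1.0]
gripper_width: 0.0875
gripper_force: 0.0
```

```bash
python3 - <<'E'
from h import *
print(r.get_state()["tcp_pos"])
I=r.capture("top")[:,:,::-1];S=r.capture("side")[:,:,::-1];cv2.imwrite("pics/top3.png",I);cv2.imwrite("pics/side3.png",S)
A=cv2.convertScaleAbs(cv2.resize(I[180:300,265:345],None,fx=5,fy=5,interpolation=2),alpha=1.2)
B=cv2.convertScaleAbs(cv2.resize(S[205:280,255:305],None,fx=8,fy=8,interpolation=2),alpha=1.2)
cv2.imwrite("pics/star.png",np.hstack([A,B]))
plan(.447,.06,.15,-96.3,4)
E
```

```text
[ 0.58104368 -0.09976033  0.14066178]
k 4 d [-0.1314  0.1597  0.0134] dyaw 0.1
[np.float64(-0.072), np.float64(0.074), np.float64(-0.007), 0, 0, np.float64(-0.001)]
[np.float64(-0.072), np.float64(0.074), np.float64(-0.007), 0, 0, np.float64(-0.001)]
[np.float64(-0.072), np.float64(0.074), np.float64(-0.007), 0, 0, np.float64(-0.001)]
[np.float64(-0.072), np.float64(0.074), np.float64(-0.007), 0, 0, np.float64(-0.001)]
```

View pics/star.png

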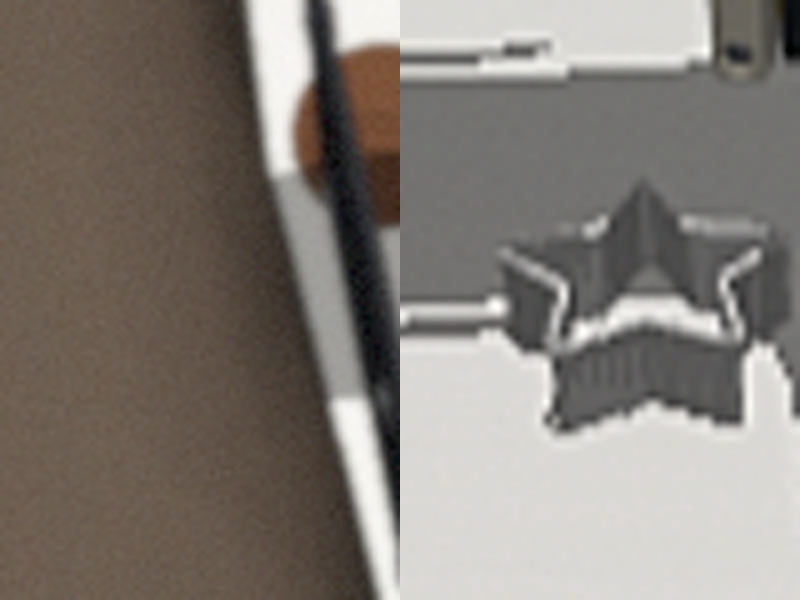

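>>> carry_out(targets=[[-0.072,0.074,0,0,0,0],[-0.072,0.074,-0.009,0,0,0],[-0.072,0.074,-0.009,0,0,0],[-0.072,0.074,-0.008,0,0,0],[0,0,0,0,0,0]])

```text
time_s: 13.72
tcp_pos: [0.4452, 0.0615, 0.1485]
eef_rot: [179.9, -0.0, -96.2]
contact_force: [1.3, 0.3, -0.2]
gripper_width: 0.0874
gripper_force: 0.0
```

```bash
python3 - <<'E'
from h import *
s=r.get_state();print(s["tcp_pos"],s["eef_rot"])
c=cam("wrist");I=r.capture("wrist")[:,:,::-1];cv2.imwrite("pics/w6.png",I)
p=proj(c,(.448,.0577,.012)).astype(int);print(p)
x0,y0=p[0]-60,p[1]-50
A=cv2.resize(I[y0:y0+100,x0:x0+120],None,fx=6,fy=6,interpolation=2);cv2.imwrite("pics/w6c.png",A);print(x0,y0,r.camera_info("wrist")["eye"])
E
```

```text
[0.4451959  0.06146128 0.14849363] [ 1.79936475e+02 -1.33890459e-02 -9.61801768e+01]
[323 223]
263 173 [ 0.4391524  -0.00437914  0.29747879]
```

View pics/w6c.png

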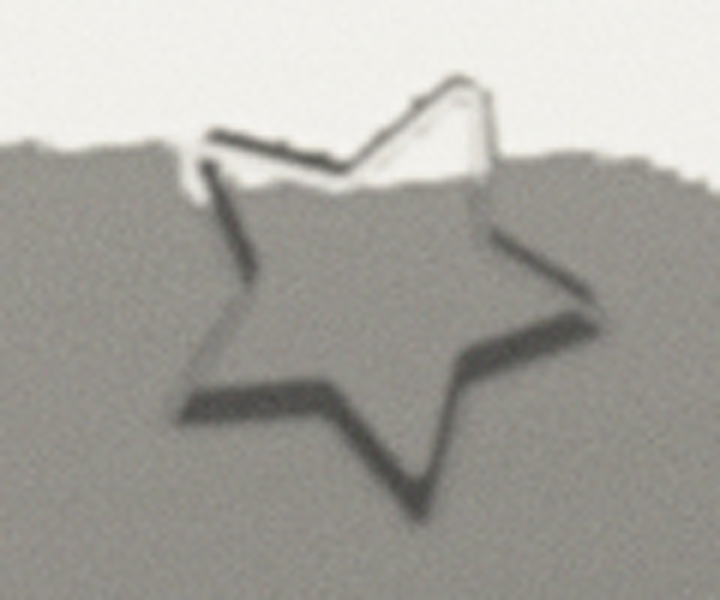

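Tips in the crop (6x, offset 263,173): (203,140), (465,85), (600,325), (420,522), (178,420).

```bash
python3 - <<'E'
from h import *
ct,c,cs=cam("top"),cam("wrist"),cam("side")
M=np.array([(30,-6),(19,28),(-19,28),(-30,-6),(0,-29)])/1000.
def fit(W):
    out=[]
    for k in range(5):
        m=np.roll(M,-k,0); # W ordered ccw in world
        a=m-m.mean(0); b=W-W.mean(0)
        th=np.arctan2((a[:,0]*b[:,1]-a[:,1]*b[:,0]).sum(),(a*b).sum()); R=np.array([[np.cos(th),-np.sin(th)],[np.sin(th),np.cos(th)]])
        t=W.mean(0)-R@m.mean(0); out.append((np.sqrt(((m@R.T+t-W)**2).sum(1).mean())*1e3,np.degrees(th),t))
    for o in sorted(out,key=lambda o:o[0])[:3]:print(np.round(o[0],2),round(o[1],1),o[2].round(4))
def ccw(W): d=W-W.mean(0); return W[np.argsort(np.arctan2(d[:,1],d[:,0]))]
w=np.array([(203,140),(465,85),(600,325),(420,522),(178,420)])/6+[263,173]-.4
t=np.array([(318,271),(363,279),(364,327),(322,348),(290,315)])/2.4+[170,150]-.3
s=(np.array([(500,248),(645,180),(768,228),(742,345),(552,350)])-[400,0])/8+[255,205]-.4
for n,cc,p in(("wrist",c,w),("top",ct,t),("side",cs,s)):
    print(n);fit(ccw(np.array([plane(cc,q,.023)[:2] for q in p])))
print("height", [np.round(tri(ct,t.mean(0),c,w.mean(0))[0],4),np.round(tri(cs,s.mean(0),c,w.mean(0))[0],4)])
E
```

```text
wrist
0.93 -102.1 [0.4448 0.0548]
1.04 113.9 [0.4505 0.0554]
1.22 41.9 [0.4497 0.052 ]
top
1.84 -173.7 [0.4462 0.0558]
1.85 -29.7 [0.4451 0.0502]
1.98 114.3 [0.4493 0.054 ]
side
1.95 43.0 [0.4509 0.0545]
2.08 -100.9 [0.4459 0.0573]
2.5 115.1 [0.4516 0.058 ]
height [array([0.4469, 0.0529, 0.0264]), array([0.4484, 0.0536, 0.0248])]
```

```bash
python3 - <<'E'
from h import *
plan(.4433,.0455,.06,-120.1,4)
E
```

```text
k 4 d [-0.0029 -0.0152 -0.0885] dyaw -23.9
[np.float64(0.008), np.float64(0.001), np.float64(0.044), 0, 0, np.float64(0.099)]
[np.float64(0.008), np.float64(-0.0), np.float64(0.044), 0, 0, np.float64(0.099)]
[np.float64(0.008), np.float64(-0.001), np.float64(0.044), 0, 0, np.float64(0.099)]
[np.float64(0.008), np.float64(-0.002), np.float64(0.044), 0, 0, np.float64(0.099)]
```

>>> carry_out(targets=[[0.008,0.001,0.044,0,0,0.1],[0.008,0,0.044,0,0,0.1],[0.008,-0.001,0.044,0,0,0.1],[0.008,-0.002,0.044,0,0,0.1],[0,0,0,0,0,0]])

```text
time_s: 14.4
tcp_pos: [0.4428, 0.0422, 0.059]
eef_rot: [179.8, -0.3, -120.5]
contact_force: [-0.1, 0.3, 0.8]
gripper_width: 0.088
gripper_force: 0.0
```

```bash
python3 - <<'E'
from h import *
s=r.get_state();print(s["tcp_pos"],s["eef_rot"])
c=cam("wrist");I=r.capture("wrist")[:,:,::-1];cv2.imwrite("pics/w7.png",I[200:480,150:510])
cv2.imwrite("pics/w7.png",cv2.resize(I[180:360,170:500],None,fx=2.4,fy=2.4,interpolation=2))
plan(.4433,.0455,.0125,-120.1,2)
E
```

```text
[0.44277692 0.04216486 0.05902995] [ 179.84595924   -0.26400397 -120.49033663]
k 2 d [-0.0004  0.0027 -0.0477] dyaw 0.3
[np.float64(-0.002), np.float64(0.002), np.float64(0.048), 0, 0, np.float64(-0.002)]
[np.float64(-0.002), np.float64(0.002), np.float64(0.048), 0, 0, np.float64(-0.002)]
```

View pics/w7.png

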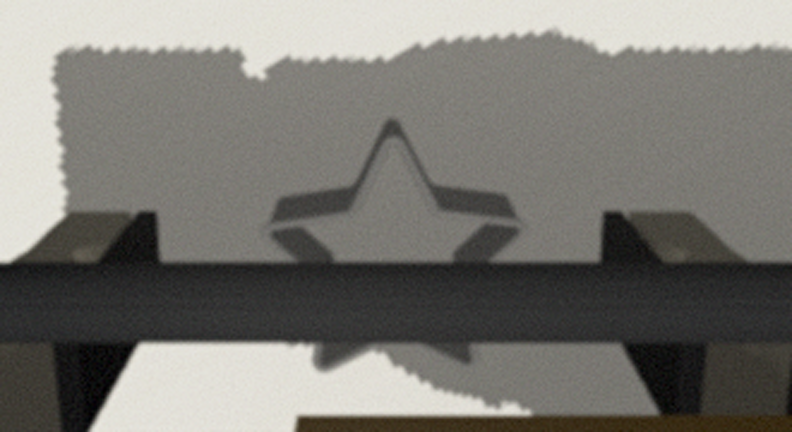

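```bash
python3 - <<'E'
from h import *
c=cam("wrist");a=plane(c,(281.7,275),.023);b=plane(c,(385.8,272.5),.023);t=plane(c,(333.3,229),.023)
print(a,b,(a+b)/2,np.linalg.norm(a-b),t,np.degrees(np.arctan2(*(a-b)[1::-1])),r.get_state()["tcp_pos"])
plan((a+b)[0]/2,(a+b)[1]/2,.0125,-120.1,2)
E
```

```text
[0.46801747 0.03359153 0.023     ] [0.41709445 0.06176469 0.023     ] [0.44255596 0.04767811 0.023     ] 0.05819691607495726 [0.42986609 0.02536485 0.023     ] -28.95355375491776 [0.44366387 0.0428111  0.06015931]
k 2 d [-0.0011  0.0049 -0.0477] dyaw 0.3
[np.float64(-0.004), np.float64(0.003), np.float64(0.048), 0, 0, np.float64(-0.002)]
[np.float64(-0.004), np.float64(0.003), np.float64(0.048), 0, 0, np.float64(-0.002)]
```

>>> carry_out(targets=[[-0.004,0.003,0.03,0,0,-0.004],[-0.004,0.003,0.04,0,0,-0.004],[0,0,0.024,0,0,0],[0,0,0,0,0,0],[0,0,0,0,0,0]])

```text
time_s: 15.08
tcp_pos: [0.4439, 0.0491, 0.0146]
eef_rot: [-180.0, 0.0, -119.9]
contact_force: [0.2, -0.1, 0.3]
gripper_width: 0.0876
gripper_force: 0.0
```

>>> carry_out(targets=[[0,0,0,0,0,0],[0,0,0,0,0,0],[0,0,0,0,0,0],[0,0,0,0,0,0],[0,0,0,0,0,0]], hand=0)

```text
time_s: 15.7
tcp_pos: [0.4435, 0.049, 0.0142]
eef_rot: [-180.0, 0.0, -119.9]
contact_force: [-1.1, 0.5, 2.3]
gripper_width: 0.0589
gripper_force: 20.0
```

```bash
python3 - <<'E'
from h import *
s=r.get_state();print(s["tcp_pos"],s["gripper_width"],s["eef_rot"])
# origin of star relative to TCP in own frame is (0,+6mm); roll at ~(.5785,-.1008)
plan(.4426,.0477,.13,-120,3)
E
```

```text
[0.44349515 0.04897998 0.01420273] 0.05890983908725571 [-1.79993703e+02  7.70242387e-03 -1.19929951e+02]
k 3 d [-0.0009 -0.0013  0.1158] dyaw -0.1
[np.float64(0.001), np.float64(0.0), np.float64(-0.077), 0, 0, np.float64(0.0)]
[np.float64(0.001), np.float64(0.0), np.float64(-0.077), 0, 0, np.float64(0.0)]
[np.float64(0.001), np.float64(0.0), np.float64(-0.077), 0, 0, np.float64(0.0)]
```

>>> carry_out(targets=[[0,0,-0.05,0,0,0],[0,0,-0.09,0,0,0],[0,0,-0.07,0,0,0],[0,0,0,0,0,0]])

```text
time_s: 16.2
tcp_pos: [0.445, 0.0497, 0.1216]
eef_rot: [-179.8, 0.3, -119.9]
contact_force: [-0.0, 0.1, -0.3]
gripper_width: 0.0587
gripper_force: 20.0
```

```bash
python3 - <<'E'
from h import *
print(r.get_state()["tcp_pos"],r.get_state()["gripper_width"])
plan(.576,-.105,.11,-120)
# ring and roll check in side view
S=r.capture("side")[:,:,::-1];I=r.capture("top")[:,:,::-1];cv2.imwrite("pics/side4.png",S);cv2.imwrite("pics/top4.png",I)
A=cv2.convertScaleAbs(cv2.resize(I[170:240,270:420],None,fx=4,fy=4,interpolation=2),alpha=1.2)
B=cv2.resize(S[215:345,320:470],None,fx=4,fy=4,interpolation=2)[:320]
B=cv2.resize(S[215:345,320:470],(600,520*1)); cv2.imwrite("pics/chk.png",cv2.resize(np.vstack([A,B[:320*1+0]]),(600,600)))
E
```

```text
[0.44499585 0.04974306 0.12156213] 0.058695864158877196
k 4 d [ 0.131  -0.1547 -0.0116] dyaw -0.1
[np.float64(0.034), np.float64(-0.095), np.float64(0.006), 0, 0, np.float64(0.0)]
[np.float64(0.034), np.float64(-0.095), np.float64(0.006), 0, 0, np.float64(0.0)]
[np.float64(0.034), np.float64(-0.095), np.float64(0.006), 0, 0, np.float64(0.0)]
[np.float64(0.034), np.float64(-0.095), np.float64(0.006), 0, 0, np.float64(0.0)]
```

View pics/chk.png

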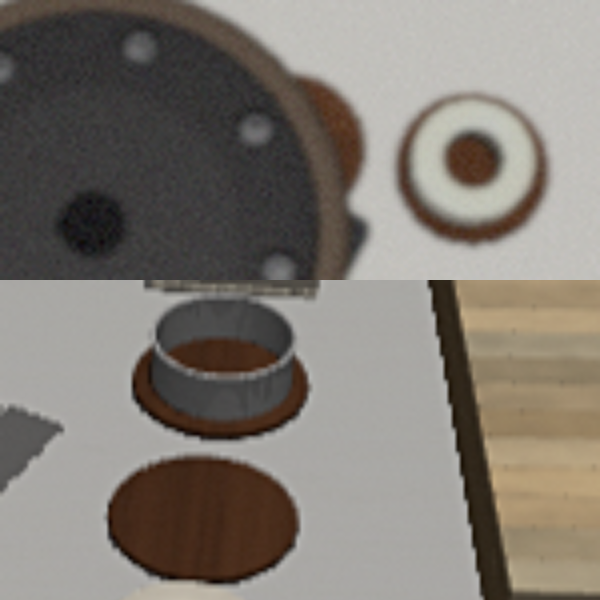

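Both the ring and the roll sit centred on their mats (roll's upper face at about (388,209.5) in the top picture). Moving the star over the roll.

>>> carry_out(targets=[[0.017,-0.048,0,0,0,0],[0.034,-0.095,0.006,0,0,0],[0.034,-0.095,0.006,0,0,0],[0.034,-0.095,0.006,0,0,0],[0.017,-0.047,0.006,0,0,0]])

```text
time_s: 16.92
tcp_pos: [0.5744, -0.1068, 0.1046]
eef_rot: [179.8, -0.1, -120.0]
contact_force: [-0.5, -0.4, -0.5]
gripper_width: 0.0587
gripper_force: 20.0
```

>>> carry_out(targets=[[0,0,0,0,0,0],[0,0,0,0,0,0]])

```text
time_s: 17.18
tcp_pos: [0.573, -0.1047, 0.1057]
eef_rot: [179.9, -0.1, -120.0]
contact_force: [-1.0, -1.3, -1.1]
gripper_width: 0.0587
gripper_force: 20.0
```

```bash
python3 - <<'E'
from h import *
print("roll",plane(cam("top"),(387.7,209.3),.022))
s=r.get_state();print(s["tcp_pos"])
c=cam("wrist");I=r.capture("wrist")[:,:,::-1]
print(proj(c,(.578,-.101,.022)))
cv2.imwrite("pics/w8.png",cv2.resize(I[180:360,170:500],None,fx=2.4,fy=2.4,interpolation=2))
plan(.576,-.105,.045,-120,3)
E
```

```text
roll [ 0.57921278 -0.09857575  0.022     ]
[ 0.57300472 -0.1047462   0.10565183]
[323.78798553 252.98596743]
k 3 d [ 0.0028 -0.0006 -0.0612] dyaw -0.1
[np.float64(-0.001), np.float64(-0.002), np.float64(0.041), 0, 0, np.float64(0.0)]
[np.float64(-0.001), np.float64(-0.002), np.float64(0.041), 0, 0, np.float64(0.0)]
[np.float64(-0.001), np.float64(-0.002), np.float64(0.041), 0, 0, np.float64(0.0)]
```

View pics/w8.png

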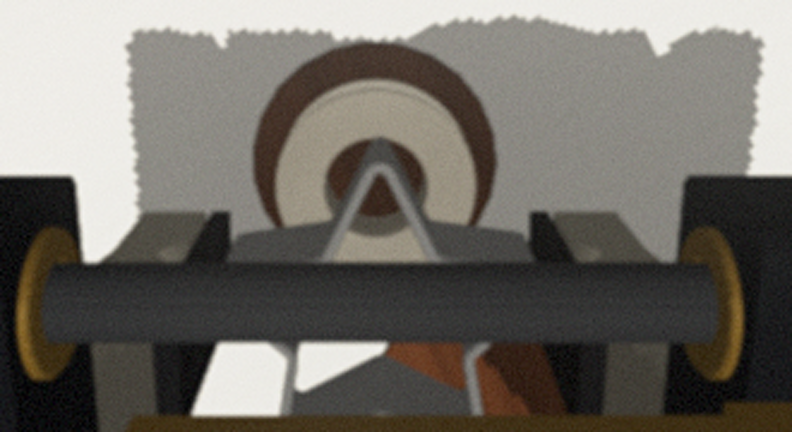

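>>> carry_out(targets=[[-0.003,-0.002,0.03,0,0,0],[-0.003,-0.002,0.06,0,0,0],[0,0,0.03,0,0,0],[0,0,0.01,0,0,0],[0,0,0,0,0,0]])

```text
time_s: 17.85
tcp_pos: [0.5775, -0.1031, 0.0421]
eef_rot: [180.0, -0.0, -119.9]
contact_force: [-0.5, -0.5, 0.6]
gripper_width: 0.0585
gripper_force: 20.0
```

```bash
python3 - <<'E'
from h import *
s=r.get_state();print(s["tcp_pos"],s["contact_force"],s["gripper_width"])
E
```

```text
[ 0.57745199 -0.10309553  0.04211092] [-0.5328412  -0.51784711  0.61796291] 0.05849916958565446
```

>>> carry_out(targets=[[0,0,0.007,0,0,0],[0,0,0.004,0,0,0],[0,0,0,0,0,0]])

```text
time_s: 18.23
tcp_pos: [0.5774, -0.1032, 0.0367]
eef_rot: [-180.0, 0.0, -119.9]
contact_force: [-1.1, -0.4, -0.1]
gripper_width: 0.0584
gripper_force: 20.0
```

>>> carry_out(targets=[[0,0,0,0,0,0],[0,0,0,0,0,0],[0,0,0,0,0,0],[0,0,0,0,0,0]], hand=1)

```text
time_s: 18.73
tcp_pos: [0.5774, -0.1032, 0.0366]
eef_rot: [-180.0, -0.0, -119.9]
contact_force: [-0.7, -0.1, 0.1]
gripper_width: 0.0867
gripper_force: 0.0
```

>>> carry_out(targets=[[0,0,-0.04,0,0,0],[0,0,-0.1,0,0,0],[0,0,-0.1,0,0,0],[0,0,0,0,0,0]])

```text
time_s: 19.23
tcp_pos: [0.58, -0.1032, 0.1612]
eef_rot: [-179.6, 0.2, -119.9]
contact_force: [1.2, 0.3, -0.4]
gripper_width: 0.0876
gripper_force: 0.0
```

```bash
python3 - <<'E'
from h import *
s=r.get_state();print(s["tcp_pos"],s["joints"].round(1))
T=cv2.imread("pics/top0.png");ct=cam("top");c=cam("wrist")
I=r.capture("side")[:,:,::-1];cv2.imwrite("pics/side5.png",I)
cs=cam("side")
# marker: dark cap+white barrel blob in top0 ; ends of its axis
for q in blobs(T,(430,250,465,328)):
    (u,v),sz,a=cv2.minAreaRect(q);b=cv2.boxPoints(((u,v),sz,a));o=sorted(b.tolist(),key=lambda k:k[1]);A=np.mean(o[:2],0);B=np.mean(o[2:],0)
    pa,pb=plane(ct,A,.007),plane(ct,B,.007);print("top",pa[:2],pb[:2],(pa+pb)[:2]/2,np.linalg.norm(pa-pb),np.degrees(np.arctan2(*(pa-pb)[1::-1])))
for q in blobs(I,(190,355,320,390),25):
    (u,v),sz,a=cv2.minAreaRect(q);b=cv2.boxPoints(((u,v),sz,a));o=sorted(b.tolist());A=np.mean(o[:2],0);B=np.mean(o[2:],0)
    pa,pb=plane(cs,A,.007),plane(cs,B,.007);print("side",A,B,pa[:2],pb[:2],(pa+pb)[:2]/2,np.linalg.norm(pa-pb),np.degrees(np.arctan2(*(pb-pa)[1::-1])))
cv2.imwrite("pics/chk2.png",np.vstack([cv2.resize(I[270:350,310:430],(600,400),interpolation=2),cv2.resize(I[355:390,190:320],(600,162),interpolation=2)]))
E
```

```text
[ 0.58003667 -0.10316906  0.16122492] [  9.   15.6 -16.6   0.1 -57.3 -38.9]
top [ 0.49965012 -0.20503495] [ 0.37035263 -0.21534512] [ 0.43500138 -0.21019004] 0.1297079058784006 4.559110863158382
side [205.7300415  374.84222412] [305.21960449 368.38183594] [ 0.37312158 -0.21771455] [ 0.50082529 -0.20351591] [ 0.43697343 -0.21061523] 0.12849061748300014 6.344329762328003
```

View pics/chk2.png

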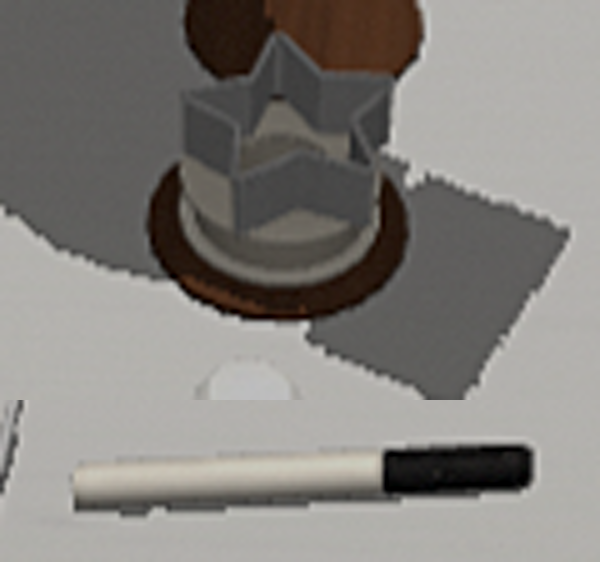

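```bash
python3 - <<'E'
from h import *
plan(.436,-.2104,.10,-174.5,6)
E
```

```text
k 6 d [-0.1425 -0.1073 -0.0587] dyaw -54.6
[np.float64(0.055), np.float64(0.023), np.float64(0.02), 0, 0, np.float64(0.152)]
[np.float64(0.058), np.float64(0.014), np.float64(0.02), 0, 0, np.float64(0.152)]
[np.float64(0.059), np.float64(0.005), np.float64(0.02), 0, 0, np.float64(0.152)]
[np.float64(0.059), np.float64(-0.004), np.float64(0.02), 0, 0, np.float64(0.152)]
[np.float64(0.058), np.float64(-0.014), np.float64(0.02), 0, 0, np.float64(0.152)]
[np.float64(0.055), np.float64(-0.023), np.float64(0.02), 0, 0, np.float64(0.152)]
```

>>> carry_out(targets=[[0.055,0.023,0.01,0,0,0.152],[0.058,0.014,0.02,0,0,0.152],[0.059,0.005,0.02,0,0,0.152],[0.059,-0.004,0.02,0,0,0.152],[0.058,-0.014,0.02,0,0,0.152]], hand=0.5)

```text
time_s: 19.9
tcp_pos: [0.4571, -0.1932, 0.1101]
eef_rot: [180.0, -0.1, -165.8]
contact_force: [-1.6, 0.8, 1.2]
gripper_width: 0.0459
gripper_force: 0.0
```

>>> carry_out(targets=[[0.055,-0.023,0.02,0,0,0.152],[0,0,0,0,0,0],[0,0,0,0,0,0]])

```text
time_s: 20.27
tcp_pos: [0.4351, -0.2109, 0.1012]
eef_rot: [-180.0, -0.0, -174.6]
contact_force: [-0.0, 0.2, 1.2]
gripper_width: 0.0439
gripper_force: 0.0
```

```bash
python3 - <<'E'
from h import *
s=r.get_state();print(s["tcp_pos"],s["eef_rot"],s["joints"].round())
c=cam("wrist");I=r.capture("wrist")[:,:,::-1]
A,B=proj(c,(.372,-.2165,.007)),proj(c,(.500,-.2043,.007));print(A,B,proj(c,(.436,-.2104,.013)))
cv2.imwrite("pics/w9.png",I)
plan(.436,-.2104,.0105,-174.5,3)
E
```

```text
[ 0.43513599 -0.21090273  0.10123687] [-1.79998571e+02 -2.74207339e-02 -1.74580649e+02] [ -2.  10. -33.   0. -46. -82.]
[328.24461893 149.52922915] [328.27788179 324.12501256] [328.28645236 244.51213848]
k 3 d [ 0.0005  0.0003 -0.0909] dyaw 0.1
[np.float64(-0.0), np.float64(0.0), np.float64(0.061), 0, 0, np.float64(-0.0)]
[np.float64(-0.0), np.float64(0.0), np.float64(0.061), 0, 0, np.float64(-0.0)]
[np.float64(-0.0), np.float64(0.0), np.float64(0.061), 0, 0, np.float64(-0.0)]
```

View pics/w9.png

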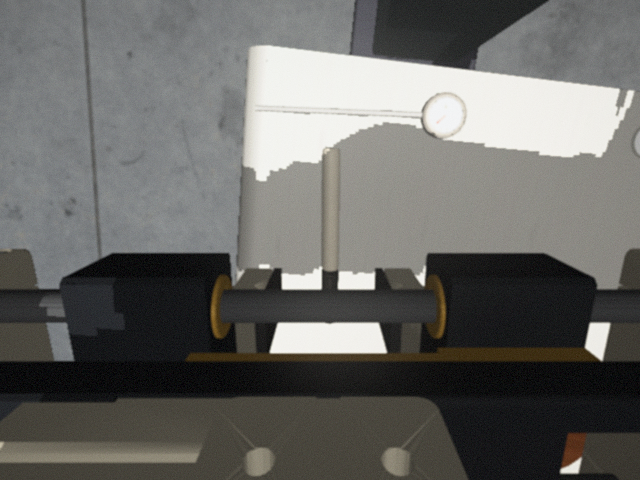

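>>> carry_out(targets=[[0,0.001,0.05,0,0,0],[0,0.001,0.07,0,0,0],[0,0,0.045,0,0,0],[0,0,0.014,0,0,0],[0,0,0,0,0,0]])

```text
time_s: 20.95
tcp_pos: [0.4354, -0.2097, 0.0121]
eef_rot: [-180.0, -0.0, -174.6]
contact_force: [-0.3, 0.3, -0.3]
gripper_width: 0.044
gripper_force: 0.0
```

```bash
python3 - <<'E'
from h import *
s=r.get_state();print(s["tcp_pos"],s["contact_force"])
E
```

```text
[ 0.43537068 -0.20967191  0.01205309] [-0.33111977  0.28621722 -0.29980435]
```

>>> carry_out(targets=[[0,0,0.003,0,0,0],[0,0,0,0,0,0],[0,0,0,0,0,0],[0,0,0,0,0,0],[0,0,0,0,0,0]], hand=0)

```text
time_s: 21.58
tcp_pos: [0.4351, -0.2099, 0.0109]
eef_rot: [-180.0, 0.0, -174.7]
contact_force: [-0.7, 0.7, 4.8]
gripper_width: 0.0122
gripper_force: 20.0
```

>>> carry_out(targets=[[0,0,-0.04,0,0,0],[0,0,-0.1,0,0,0],[0,0,-0.1,0,0,0],[0,0,0,0,0,0]])

```text
time_s: 22.08
tcp_pos: [0.4374, -0.2103, 0.1345]
eef_rot: [-179.9, 0.4, -174.6]
contact_force: [-1.2, 1.1, -0.0]
gripper_width: 0.0124
gripper_force: 20.0
```

```bash
python3 - <<'E'
from h import *
s=r.get_state();print(s["tcp_pos"],s["gripper_width"],s["gripper_force"])
# marker centre ~0.5 mm ahead of TCP
plan(.588,-.0115,.12,173.7,5)
E
```

```text
[ 0.43744793 -0.2102646   0.13446877] 0.012392171484865936 19.99477118253708
k 5 d [ 0.1506  0.1988 -0.0145] dyaw -11.7
[np.float64(-0.067), np.float64(0.074), np.float64(0.006), 0, 0, np.float64(0.039)]
[np.float64(-0.064), np.float64(0.076), np.float64(0.006), 0, 0, np.float64(0.039)]
[np.float64(-0.061), np.float64(0.079), np.float64(0.006), 0, 0, np.float64(0.039)]
[np.float64(-0.058), np.float64(0.081), np.float64(0.006), 0, 0, np.float64(0.039)]
[np.float64(-0.055), np.float64(0.083), np.float64(0.006), 0, 0, np.float64(0.039)]
```

>>> carry_out(targets=[[-0.067,0.074,0,0,0,0.039],[-0.064,0.076,0.006,0,0,0.039],[-0.061,0.079,0.006,0,0,0.039],[-0.058,0.081,0.006,0,0,0.039],[-0.055,0.083,0.006,0,0,0.039]])

```text
time_s: 22.7
tcp_pos: [0.5856, -0.01, 0.1175]
eef_rot: [-180.0, -0.1, 173.6]
contact_force: [0.7, -0.6, -0.5]
gripper_width: 0.0123
gripper_force: 20.0
```

>>> carry_out(targets=[[0,0,0,0,0,0],[0,0,0,0,0,0],[0,0,0,0,0,0]])

```text
time_s: 23.08
tcp_pos: [0.5846, -0.0121, 0.1183]
eef_rot: [-180.0, -0.0, 173.6]
contact_force: [-0.2, -0.6, -0.3]
gripper_width: 0.0123
gripper_force: 20.0
```

```bash
python3 - <<'E'
from h import *
s=r.get_state();print(s["tcp_pos"],s["eef_rot"],s["gripper_width"])
I=r.capture("wrist")[:,:,::-1];cv2.imwrite("pics/w10.png",I)
plan(.5875,-.0115,.03,173.7,3)
E
```

```text
[ 0.58456425 -0.01214386  0.11831551] [-1.79987669e+02 -4.27662023e-02  1.73601998e+02] 0.012303044361765434
k 3 d [ 0.0028  0.0007 -0.0885] dyaw 0.1
[np.float64(-0.002), np.float64(0.001), np.float64(0.059), 0, 0, np.float64(-0.001)]
[np.float64(-0.002), np.float64(0.001), np.float64(0.059), 0, 0, np.float64(-0.001)]
[np.float64(-0.002), np.float64(0.001), np.float64(0.059), 0, 0, np.float64(-0.001)]
```

>>> carry_out(targets=[[-0.002,0.001,0.05,0,0,0],[-0.002,0.001,0.07,0,0,0],[-0.002,0.001,0.05,0,0,0],[0,0,0.024,0,0,0],[0,0,0,0,0,0]])

```text
time_s: 23.75
tcp_pos: [0.5881, -0.0107, 0.0213]
eef_rot: [-180.0, -0.1, 173.6]
contact_force: [1.0, 0.6, 0.0]
gripper_width: 0.0126
gripper_force: 20.0
```

```bash
python3 - <<'E'
from h import *
s=r.get_state();print(s["tcp_pos"],s["contact_force"])
E
```

```text
[ 0.58810496 -0.01068178  0.02130125] [1.02351091 0.61636254 0.01961776]
```

Down about 6 mm, open narrowly (29 mm), lift, then look.

>>> carry_out(targets=[[0,0,0.008,0,0,0],[0,0,0.004,0,0,0],[0,0,0,0,0,0]])

```text
time_s: 24.12
tcp_pos: [0.5887, -0.0101, 0.0159]
eef_rot: [180.0, 0.0, 173.6]
contact_force: [-0.3, -0.3, -0.5]
gripper_width: 0.0123
gripper_force: 20.0
```

>>> carry_out(targets=[[0,0,0,0,0,0],[0,0,0,0,0,0],[0,0,0,0,0,0]], hand=0.33)

```text
time_s: 24.5
tcp_pos: [0.5886, -0.0101, 0.0156]
eef_rot: [180.0, 0.0, 173.6]
contact_force: [-0.1, 0.7, -0.3]
gripper_width: 0.0284
gripper_force: 0.0
```

>>> carry_out(targets=[[0,0,-0.04,0,0,0],[0,0,-0.1,0,0,0],[0,0,-0.1,0,0,0],[0,0,-0.1,0,0,0],[0,0,0,0,0,0]])

```text
time_s: 25.12
tcp_pos: [0.591, -0.0098, 0.1904]
eef_rot: [179.9, 0.5, 173.7]
contact_force: [-0.4, -0.2, -1.2]
gripper_width: 0.0286
gripper_force: 0.0
```

>>> carry_out(targets=[[0.08,0.08,0,0,0,0],[0.08,0.08,0,0,0,0],[0.08,0.08,0,0,0,0],[0.08,0.08,0,0,0,0],[0,0,0,0,0,0]])

```text
time_s: 25.75
tcp_pos: [0.4452, 0.1689, 0.1854]
eef_rot: [180.0, -0.0, 173.9]
contact_force: [-0.0, 0.2, 1.1]
gripper_width: 0.0285
gripper_force: 0.0
```

```bash
python3 - <<'E'
from h import *
print(r.get_state()["tcp_pos"])
I=r.capture("top")[:,:,::-1];S=r.capture("side")[:,:,::-1];cv2.imwrite("pics/topf.png",I);cv2.imwrite("pics/sidef.png",S)
A=cv2.convertScaleAbs(cv2.resize(I[160:250,225:455],None,fx=3.4,fy=3.4,interpolation=2),alpha=1.2)
B=cv2.resize(S[195:345,320:470],None,fx=1.9,fy=1.9,interpolation=2)
B=cv2.copyMakeBorder(B,0,0,0,A.shape[1]-B.shape[1],0);cv2.imwrite("pics/fin.png",np.vstack([A,B]));print(A.shape)
E
```

```text
[0.44517588 0.16889268 0.18541858]
(306, 782, 3)
```

View pics/fin.png

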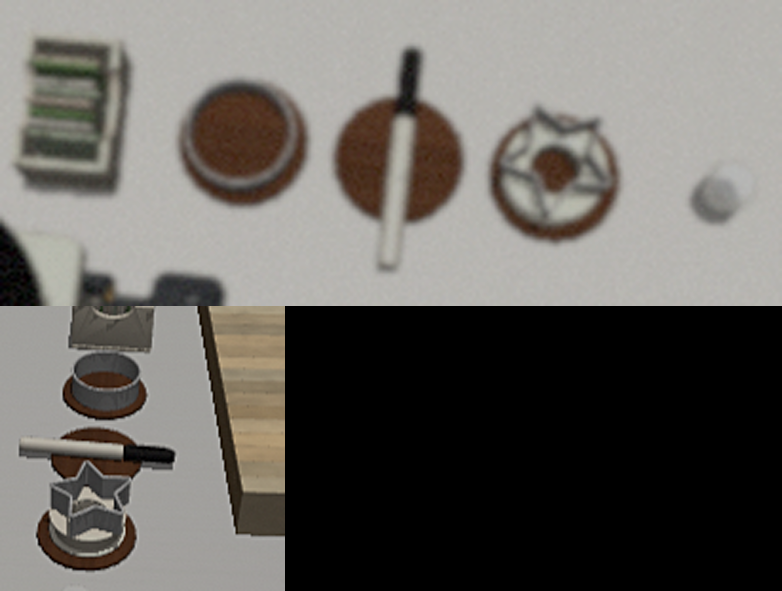

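The final picture shows all four placed: the ring is on the mat at (244,140), the marker across the mat at (399,160), and the star on the roll at (555,165). One numeric check of the star and marker before handing in.

```bash
python3 - <<'E'
from h import *
ct=cam("top");f=lambda p,z:plane(ct,np.array(p)/3.4+[225,160]-.35,z)[:2]
t=np.mean([f(p,.045) for p in((537,107),(600,125),(607,183),(546,218),(500,178))],0)-[.0015,.0026]
roll=f((554,168),.022);print("star",t,"roll",roll,"d mm",np.linalg.norm(t-roll)*1e3,"roll-mat",(roll-[.5785,-.1005])*1e3)
m=(f((411,48),.011)+f((388,268),.011))/2;M=f((399.5,159.5),.004);print("marker-mat mm",(m-M)*1e3)
s=r.get_state();print(s["time_s"],s["contact_force"])
E
```

```text
star [ 0.57624523 -0.10001467] roll [ 0.57967849 -0.09837417] d mm 3.805060831104049 roll-mat [1.17848643 2.12583416]
marker-mat mm [-0.03934202  0.20821865]
25.85 [ 0.46659513  0.22783614 -0.17116396]
```

```bash
python3 -c "
from plant import r
print(r.close_job())"
```

```text
the job is handed in; nothing more can be done
None
```

The cookie-gift station is set out and handed in at about 26 s: my last camera check put the star about 4 mm, the roll about 2 mm and the marker under 1 mm off centre, the ring looked centred by eye, and the caddy and stopper look untouched (the hand-in returned no verdict).

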